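Catch the tipping case lid on a finger and lower it shut

ROBOT

A 6-joint arm with a two-finger parallel gripper is mounted at the origin on a cart in front of the work surface, level with it; the furniture and walls round the work are solid. World frame = base frame: x ahead of the robot, y to its left, z up, the work surface at z = 0. Lengths are in m, angles in rad, forces in N, time in s.
With the tool pointing down it reaches from about 0.35 to 0.875 m from the base axis. Payload 4.2 kg.
Tool frame: the origin (TCP) lies midway between the tips of the shut fingers; the grasp point (between the pads) lies 19 mm behind it; z points along the fingers, y is the line along which they close (so a half turn about z gives the same grasp; the last joint's range is limited). The gripper opens to 87 mm and grips with 3 to 60 N. Pads are 19 mm wide; open, the fingers measure 117 mm over their backs; the gripper's body (75 mm by 190 mm) begins 51 mm behind the grasp point.
Start: joints at [1.393, 0.385, 0.008, 0, -1.194, -0.259], TCP at [0.264, 0.566, 0.223] pointing down, gripper open.
Joint ranges: [-3.14, 3.14], [-1.21, 2.06], [-1.07, 1.41], [-3.16, 2.05], [-2.99, -0.16], [-3.1, 3.1]. Speed limits (rad/s): [2.79, 2.79, 3.14, 3.14, 3.14, 3.14].

INTERFACE

Orientations are given as a 3x3 rotation matrix whose columns are the frame's x, y, z axes.
In Python, from workcell import telemetry, viewer, ctrl gives the robot as it stands.
- The arm moves only by the shell command python3 -m creep 'ROWS' [OPENING] [FORCE]. ROWS is text: rows parted by semicolons, each of 6 numbers parted by spaces: the shift along the tool's x, y, z scaled (see below), then the turn, a rotation vector about the tool's x, y, z scaled (see below). A call has 1 to 12 rows; each row is the pose to reach, as a shift and turn from the pose commanded when the call began, along the tool's axes at that moment; what a row does not reach only later rows make up. The controller multiplies each number of a shift by 20 cm and each number of a turn by 90 degrees. A row lasts 1/10 s, in which the tool goes at most 50 mm and 8.59 degrees, less where a joint would pass 70% of its speed; a pose out of reach is approached as far as the arm can. A call with a number of a shift or a turn outside -1 to 1 is refused whole. A call with a gripper value outside its range is refused whole. OPENING is the opening, from -1 (shut) to 1 (fully open), set as the call begins (- or left out, the last holds). The fingers move at their own pace and stop on an object; FORCE is the grip in N (left out, the last holds). Time passes only in rows, so rows that repeat a pose let the fingers close. It gives the time, the measured TCP pose, the force, the opening and the grip force at its end, in the units of the state.
- telemetry.get_obs(): the state, without advancing time (a new reading comes with each control period).
- viewer.grab_frame(name): name is "scene" or "top"; returns a dict with "pixels" (420x560x3 uint8, red, green, blue), "fx", "fy", "cx", "cy" (pixels), "distortion" ([k1, k2, p1, p2, k3] as OpenCV has them; the pictures are not rectified), "T" (4x4, takes a point from camera to world coordinates). Camera axes: x right, y up, looking along -z (the intrinsics and any distortion apply to the point x, -y, -z); pixel columns grow to the right and rows downward; lengths in m; the calibration is good to about 2 mm. A picture is of the moment at which its call begins. There is no depth.
- ctrl.hand_in(): hands the job in; it is judged then, once.
The state is a dict: "time": time; "q": joint angles; "qd": joint speeds; "tau": joint torques, N m; "ee_pos": TCP position; "tcp_rot": TCP orientation; "wrist_force": force on the tool from outside, world axes, zero at the start; "torque": the same for the moment, N m; "grip_width": finger opening in m; "finger_force": force on a finger pad.
Only numpy, scipy, OpenCV 4.12 (cv2) and the standard library are available. Lean on these libraries where they do the work, as an engineer would, in place of code of your own. Each camera call takes 0.05 s, during which the arm holds its last target. There are 200 camera calls.

TASK

The lid of the grey storage case stands open, upright on its hinge. Without gripping, squeezing or forcing anything, push the lid over towards the open mouth of the case, catch it on a finger as it falls, before it is halfway down, and lower it gently on that finger until it lies fully shut; do not let it drop. Then take the hand clear, leaving the board in the case and the other things on the bench where they are.

Things in the scene. Friction and masses are not known exactly. Their poses are not given: they have to be found in the camera images.
- case: open-topped grey plastic storage case, fixed to the bench, 140 mm from front to back (its x), 150 mm wide (its y), 80 mm tall, walls 4 mm. Origin: centre of its underside. Its x axis points from the front (tab side, facing roughly to the robot's left) to the hinged back, z up.
- lid (a joint): angle of the blue lid (0.3 kg) about the hinge along the case's back top rim, rad: 0 = shut and level, 1.57 = upright, up to 1.95 leaning back. The stiff hinge lets the lid stand where it is within 0.17 rad of upright; tilted forward by more than 0.25 rad it falls shut by itself in about two seconds. Moving it takes about 1 N at the tab.
- tab_edge (a point): middle of the front edge of the orange tab on the lid, 170 mm from the hinge, at half thickness; moves with the lid. The lid is a flat panel 140 x 150 x 6 mm; the tab, 70 mm wide and 6 mm thick, sits at the middle of its free edge. Shut, the tab overhangs the case's front wall by 30 mm, its underside 80 mm above the bench: a finger fits beneath it.
- lid_hinge (a point): middle of the lid's hinge axis, at the case's back top rim, 80 mm above the bench; the axis runs along the case's y. The lid's underside lies in the plane through the axis.
- board: brown phenolic circuit board, 68 x 115 x 12 mm, lying loose on the floor of the case. Origin: centre of its underside.
- screw_dish: small grey metal dish, 66 mm across, 14 mm tall, loose bystander. Origin: centre of its underside.
- wick_spool: small blue reel, 44 mm across, 10 mm tall, loose bystander. Origin: centre of its underside.
- esd_brush: black brush lying flat, 26 x 138 x 10 mm (length along its y), loose bystander. Origin: centre of its underside.
- marker: white marker with black cap lying flat, 11 x 134 x 13 mm (length along its y), loose bystander. Origin: centre of its underside.
- tweezers: fine steel tweezers lying flat, 10 x 122 x 9 mm (length along its y), loose bystander. Origin: centre of its underside.
- side_cutters: small cutters with red grips lying flat, 42 x 116 x 11 mm (length along its y), loose bystander. Origin: centre of its underside.
Things that resemble listed ones, but are neither listed nor needed, are in the scene too. There is more than one size of the case; the one meant has the size given above.

How it is judged:
By the outcome, as a careful person would: the job done as asked, in the order asked, and still so for the second after the job is handed in, with the robot touching nothing.
It also fails if it takes over 45 s, if anything falls off the work surface, if the arm or the gripper's body presses on something with over 40 N, if the wrist force passes 120 N, or if a joint passes its speed limit or range.

## Working session

There is one attempt and no reset: what is moved stays moved. The work goes in short steps, Python scripts to look and compute and a shell command to move; the robot and the scene stay as the last step left them, time stands still between calls to the robot, and variables do not carry over. Pictures are saved under pics/ and viewed, at most 10 in all, crops included, and the job is handed in when it is done.

```bash
mkdir -p pics
python3 - <<'E'
from workcell import telemetry, viewer
import cv2,numpy as np
o=telemetry.get_obs();print(o['time'],o['ee_pos'],np.round(o['tcp_rot'],3),o['grip_width'])
for n in("scene","top"):
    f=viewer.grab_frame(n);cv2.imwrite(f'pics/{n}0.png',cv2.cvtColor(f['pixels'],cv2.COLOR_RGB2BGR))
    print(n,f['fx'],f['fy'],f['cx'],f['cy'],f['distortion'],np.round(f['T'],4).tolist())
E
```

```text
0.0 [0.26410919 0.56578218 0.22144973] [[ 0.906 -0.423 -0.001]
 [-0.423 -0.906 -0.002]
 [ 0.     0.002 -1.   ]] 0.08678217037703356
scene 485.21529319499206 485.21529319499206 281.9683168389606 205.63952045679866 [0.00801738 0.         0.         0.         0.        ] [[0.4266, 0.546, -0.7211, -0.1295], [-0.9044, 0.2656, -0.3339, -0.1769], [0.0092, 0.7946, 0.6071, 0.6992], [0.0, 0.0, 0.0, 1.0]]
top 515.7792115480335 515.7792115480335 278.0985875069747 207.96459551759924 [-0.15698829  0.          0.          0.          0.        ] [[0.0215, 0.9967, -0.0786, 0.4728], [-0.9997, 0.0222, 0.0082, 0.1663], [0.0099, 0.0784, 0.9969, 1.2135], [0.0, 0.0, 0.0, 1.0]]
```

View pics/scene0.png

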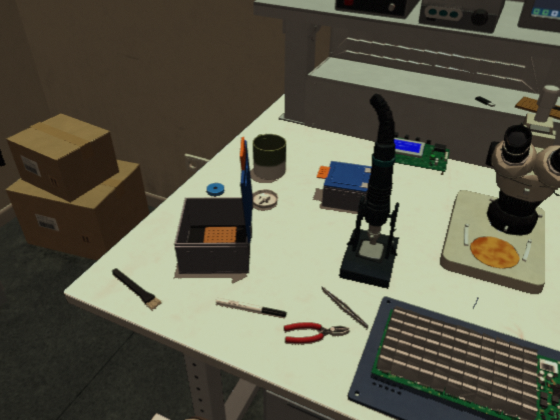

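View pics/top0.png

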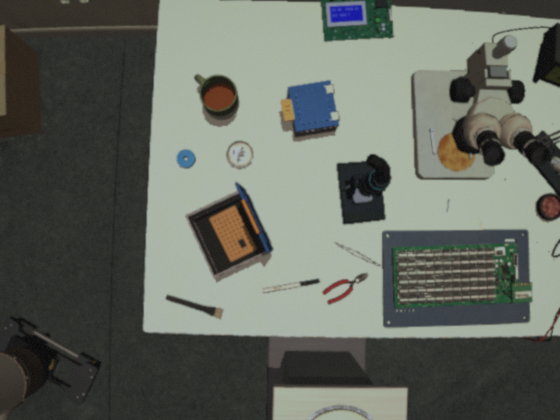

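The open case with its lid upright sits at about (230,233) in top and (215,235) in scene. The shut blue case at about (313,108) in top is a decoy. I'll zoom in to get the corner pixels.

Run:
```python
import cv2,numpy as np
t=cv2.imread('pics/top0.png')[175:287,182:282];s=cv2.imread('pics/scene0.png')[132:277,170:265]
a=cv2.resize(t,None,fx=4,fy=4,interpolation=cv2.INTER_CUBIC);b=cv2.resize(s,None,fx=4,fy=4,interpolation=cv2.INTER_CUBIC)
c=np.zeros((580,790,3),np.uint8);c[:a.shape[0],:400]=a;c[:,410:]=b
c=np.clip(c.astype(float)*1.6,0,255).astype(np.uint8)
for i in range(0,400,40):
    cv2.putText(c,str(182+i//4),(i,590 if 0 else 470),0,.35,(255,255,255));cv2.line(c,(i,0),(i,448),(90,90,90),1)
for i in range(0,380,40): cv2.line(c,(410+i,0),(410+i,580),(90,90,90),1);cv2.putText(c,str(170+i//4),(410+i,575),0,.35,(0,0,255))
for j in range(0,448,40): cv2.line(c,(0,j),(400,j),(90,90,90),1);cv2.putText(c,str(175+j//4),(0,j+10),0,.35,(0,0,255))
for j in range(0,580,40): cv2.line(c,(410,j),(790,j),(90,90,90),1);cv2.putText(c,str(132+j//4),(410,j+10),0,.35,(0,0,255))
cv2.imwrite('pics/crop1.png',c)
```

```text
(no output)
```

View pics/crop1.png

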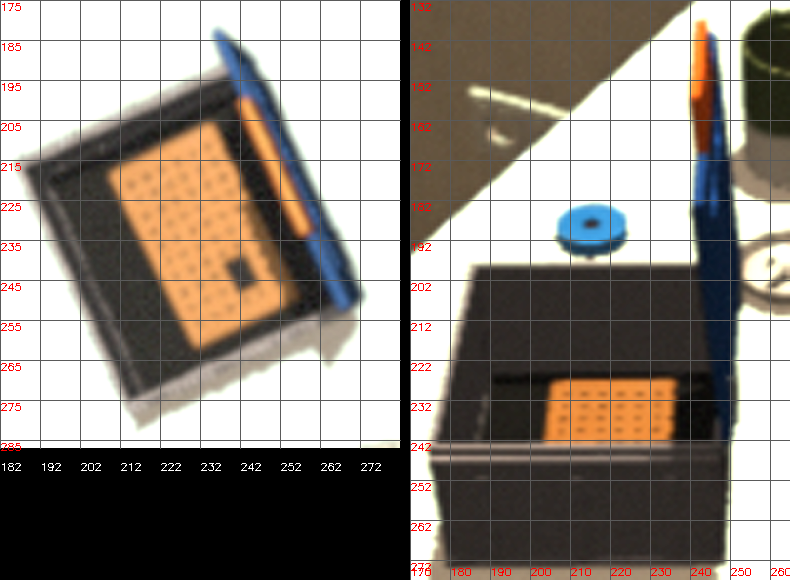

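```bash
cat > h.py <<'E'
import cv2,numpy as np
from workcell import telemetry, viewer
def cam(n): return viewer.grab_frame(n)
def ray(f,u,v):
    K=np.array([[f['fx'],0,f['cx']],[0,f['fy'],f['cy']],[0,0,1]])
    x,y=cv2.undistortPoints(np.array([[[u,v]]],float),K,np.array(f['distortion']))[0,0]
    d=f['T'][:3,:3]@np.array([x,-y,-1]);return f['T'][:3,3],d/np.linalg.norm(d)
def onz(f,p,z):
    o,d=ray(f,*p);return o+d*(z-o[2])/d[2]
def tri(f,p,g,q):
    o,d=ray(f,*p);a,b=ray(g,*q);s=np.linalg.lstsq(np.c_[d,-b],a-o,rcond=None)[0]
    P,Q=o+s[0]*d,a+s[1]*b;return (P+Q)/2,np.linalg.norm(P-Q)
E
python3 - <<'E'
from h import *
np.set_printoptions(precision=4,suppress=True)
t,s=cam('top'),cam('scene')
A,B=onz(t,(188.5,214.5),.08),onz(t,(215,275.5),.08)
print('top',A,B,np.linalg.norm(A-B))
for n,p in dict(A=(185.5,198),B=(175.5,244.5),C=(248.5,242)).items(): print('scene',n,onz(s,p,.08))
for z in(0.242,.25): print(onz(t,(242.5,199),z),onz(t,(257.5,233),z))
print(tri(t,(242.5,199),s,(243.5,138)),tri(t,(257.5,233),s,(243,156)))
for n,p in dict(dish=(239.5,154),spool=(186,159)).items(): print(n,onz(t,p,.01))
x=B-A;x/=np.linalg.norm(x); n=np.array([x[1],-x[0],0]);
if n[1]>0:n=-n
print('yaxis',x,'xaxis',n,'hinge',(A+B)/2+.14*n,'C',B+.14*n)
E
```

```text
top [0.5433 0.3545 0.08  ] [0.4108 0.2919 0.08  ] 0.14658090566624898
scene A [0.5399 0.3607 0.08  ]
scene B [0.4078 0.2934 0.08  ]
scene C [0.4743 0.1724 0.08  ]
[0.565 0.226 0.242] [0.5013 0.196  0.242 ]
[0.5642 0.2255 0.25  ] [0.5011 0.1958 0.25  ]
(array([0.5645, 0.2256, 0.2472]), np.float64(0.00010195341818529706)) (array([0.502 , 0.1941, 0.2507]), np.float64(0.0037645762969382456))
dish [0.6937 0.2504 0.01  ]
spool [0.6792 0.377  0.01  ]
yaxis [-0.9043 -0.427   0.    ] xaxis [ 0.427  -0.9043 -0.    ] hinge [0.5368 0.1966 0.08  ] C [0.4706 0.1653 0.08  ]
```

The case rim measures 147 mm, against 150 given. The hinge is at about (0.536, 0.198) and the tab edge at about (0.533, 0.21, 0.249), so the lid is at about 1.5 rad. First I'll raise the hand, yaw it to line up with the case, and log the joints to learn the arm's geometry.

```bash
python3 -m creep '0 0 -0.5 0 0 -0.2;0 0 -0.5 0 0 -0.4;0 0 -0.5 0 0 -0.556;0 0 -0.5 0 0 -0.556;0 0 -0.5 0 0 -0.556;0 0 -0.5 0 0 -0.556;0 0 -0.5 0 0 -0.556'; python3 -c "
from h import *;o=telemetry.get_obs();print(np.round(o['q'],3),o['ee_pos'])"
python3 -m creep '0 0 0 0 0.1 0;0 0 0 0 0.2 0;0 0 0 0 0.3 0;0 0 0 0 0.4 0;0 0 0 0 0.5 0;0 0 0 0 0.5 0;0 0 0 0 0.5 0'; python3 -c "
from h import *;o=telemetry.get_obs();print(np.round(o['q'],3),o['ee_pos'],o['tcp_rot'])"
```

```text
time: 0.9
ee_pos: [0.2643, 0.5662, 0.3222]
tcp_rot: [[0.906, 0.423, -0.0], [0.423, -0.906, -0.001], [-0.001, 0.0, -1.0]]
wrist_force: [-0.6, 0.7, -0.7]
grip_width: 0.0871
finger_force: 0.0
[ 1.393  0.338  0.184 -0.    -1.417  0.615] [0.26427578 0.56618964 0.32223606]
time: 1.6
ee_pos: [0.2638, 0.5637, 0.3196]
tcp_rot: [[0.64, 0.423, 0.641], [0.303, -0.906, 0.296], [0.706, 0.005, -0.708]]
wrist_force: [0.9, -0.6, -0.9]
grip_width: 0.0871
finger_force: 0.0
[ 1.577  0.119 -0.637  1.116 -0.798 -0.383] [0.26384215 0.56374547 0.31959542] [[ 0.639897    0.4232133   0.64142212]
 [ 0.30257688 -0.90601783  0.29593735]
 [ 0.7063845   0.00471008 -0.70781265]]
```

```bash
cat >> h.py <<'E'
from scipy.spatial.transform import Rotation as Ro
from scipy.optimize import least_squares
def fk(q,p,s4=-1):
    d1,L1,L2,o,Lt,a=p;E=lambda ax,t:Ro.from_euler(ax,t).as_matrix()
    R1=E('z',q[0]);R2=R1@E('y',q[1]);R3=R1@E('y',q[1]-q[2]);R5=R3@E('x',s4*q[3])@E('y',-q[4])
    x=np.array([1,0,0]);y=np.array([0,1,0]);z=np.array([0,0,1])
    elbow=d1*z+R1@x*a+R2@z*L1
    w=elbow+R3@x*L2
    return elbow,w,w+R5@(o*y+Lt*x),R5
D=[([1.393,.385,.008,0,-1.194,-.259],[.2641,.5658,.2214]),([1.393,.338,.184,0,-1.417,.615],[.2643,.5662,.3222]),([1.577,.119,-.637,1.116,-.798,-.383],[.2638,.5637,.3196])]
E
python3 - <<'E'
from h import *
for s4 in(1,-1):
    for fa in (0,1):
        f=lambda p:np.concatenate([fk(q,np.append(p[:5],p[5]*fa),s4)[2]-x for q,x in D])
        r=least_squares(f,[.2,.4,.4,-.15,.3,0]);print(s4,fa,r.x.round(3),f(r.x).round(4),fk(D[2][0],r.x,s4)[3][:,0].round(3))
E
```

```text
1 0 [-0.298  0.731  0.416 -0.072 -0.078  0.   ] [-0.0764  0.0725  0.0837 -0.078   0.0644  0.0844 -0.1839 -0.2408 -0.1682] [-0.645  0.288 -0.708]
1 1 [-0.021 -0.07  -0.395 -0.148 -0.276  1.015] [-0.0089  0.0194  0.1137 -0.0126 -0.0006 -0.0731 -0.025  -0.0148 -0.0406] [-0.645  0.288 -0.708]
-1 0 [ 0.161  0.564  0.422 -0.16   0.307  0.   ] [ 0.0002  0.0003  0.0006 -0.     -0.0003 -0.0003  0.0001 -0.0001 -0.0003] [ 0.641  0.296 -0.708]
-1 1 [ 0.161  0.564  0.422 -0.16   0.307  0.   ] [ 0.0002  0.0003  0.0006 -0.0001 -0.0003 -0.0003  0.0001 -0.     -0.0002] [ 0.641  0.296 -0.708]
```

```bash
cat >> h.py <<'E'
P=least_squares(lambda p:np.concatenate([fk(q,p)[2]-x for q,x in D]),[.16,.56,.42,-.16,.3,0]).x
lo=np.array([-3.14,-1.21,-1.07,-3.16,-2.99]);hi=np.array([3.14,2.06,1.41,2.05,-.16])
c=np.array([.904,.427,0]);f=np.array([-.427,.904,0]);k=np.array([0,0,1.]);H=np.array([.536,.198,.08])
def ik(pos,t,q0):
    r=least_squares(lambda q:np.r_[fk(q,P)[2]-pos,.3*(fk(q,P)[3][:,0]-t)],np.clip(q0,lo+.01,hi-.01),bounds=(lo,hi));return r.x,r.cost**.5
E
python3 - <<'E'
from h import *
np.set_printoptions(precision=2,suppress=True)
rng=np.random.default_rng(0)
for p in np.radians([0,10,20,30,45]):
    t=np.cos(p)*c-np.sin(p)*k
    for th,u,z in((1.5,.0,.155),(1,.08,.12),(0,.14,.01)):
        X=H+f*u+k*z-c*.02; best=[]
        for i in range(25):
            q,e=ik(X,t,rng.uniform(lo,hi))
            if e<1e-3 and not any(np.abs(q-b).max()<.05 for b in best): best.append(q)
        for q in best:
            el,w,tc,R=fk(q,P);m=np.minimum(q-lo,hi-q).min();s=w+R@[0,P[3],0]
            if m>.02: print(round(np.degrees(p)),th,q,'el',el,'w',w,'s',s)
E
```

```text
0 1.5 [-0.27  0.45 -0.94 -2.42 -1.44] el [ 0.24 -0.07  0.67] w [ 0.31 -0.09  0.25] s [0.24 0.06 0.24]
10 1.5 [-0.22  0.21 -0.85 -2.35 -1.01] el [ 0.12 -0.03  0.71] w [ 0.32 -0.07  0.34] s [0.24 0.06 0.29]
10 1 [-0.04  0.39 -1.02 -2.65 -1.26] el [ 0.22 -0.01  0.68] w [ 0.28 -0.01  0.26] s [0.21 0.13 0.25]
20 1.5 [-0.08  0.06 -0.69 -2.14 -0.59] el [ 0.03 -0.    0.72] w [ 0.34 -0.03  0.44] s [0.26 0.07 0.34]
20 1 [ 0.02  0.18 -0.89 -2.56 -0.77] el [0.1  0.   0.72] w [0.3  0.01 0.35] s [0.22 0.14 0.3 ]
30 1 [ 0.19  0.05 -0.66 -2.24 -0.28] el [0.03 0.01 0.72] w [0.34 0.07 0.45] s [0.24 0.15 0.35]
30 0 [ 0.2   0.46 -1.01 -2.89 -0.94] el [0.24 0.05 0.67] w [0.29 0.06 0.25] s [0.22 0.2  0.24]
45 0 [ 0.28  0.28 -0.74 -2.67 -0.25] el [0.15 0.04 0.7 ] w [0.36 0.1  0.35] s [0.26 0.22 0.31]
```

```bash
cat > s.py <<'E'
from h import *
np.set_printoptions(precision=2,suppress=True)
rng=np.random.default_rng(0)
for dl in (30,50,70,90):
  a=np.radians(dl);hdir=np.cos(a)*c-np.sin(a)*f
  for th,u,z,ps in((1.5,.0,.165,(90,70,50,30)),(1,.08,.13,(60,40,20)),(0,.155,.01,(45,30,15,0))):
   for pd in ps:
    p=np.radians(pd);t=np.cos(p)*hdir-np.sin(p)*k
    X=H+f*u+k*z; best=[]
    for i in range(14):
        q,e=ik(X,t,rng.uniform(lo,hi))
        if e<1e-3 and not any(np.abs(q-b).max()<.05 for b in best): best.append(q)
    for q in best:
        el,w,tc,R=fk(q,P);m=np.minimum(q-lo,hi-q).min();s=w+R@[0,P[3],0]
        if m>.05 and q[0]>-.6: print(dl,th,pd,q,'w',w,'s',s)
E
python3 s.py
```

```text
30 1.5 90 [ 0.64  0.28 -0.09  0.   -1.2 ] w [0.44 0.33 0.55] s [0.54 0.2  0.55]
30 1.5 70 [ 0.76  0.13 -0.46  0.37 -0.78] w [0.3  0.29 0.48] s [0.43 0.21 0.53]
30 1.5 50 [ 0.62  0.04 -0.89  1.42 -0.43] w [0.22 0.16 0.39] s [0.34 0.21 0.48]
30 1 60 [ 0.91  0.13 -0.75  0.88 -0.57] w [0.21 0.27 0.4 ] s [0.35 0.28 0.48]
30 1 40 [ 0.67  0.13 -0.99  1.97 -0.6 ] w [0.2  0.16 0.34] s [0.27 0.29 0.41]
50 1.5 90 [ 0.64  0.28 -0.09 -0.   -1.2 ] w [0.44 0.33 0.55] s [0.54 0.2  0.55]
50 1.5 70 [ 0.8   0.17 -0.43  0.43 -0.89] w [0.31 0.32 0.48] s [0.44 0.24 0.53]
50 1.5 50 [ 0.83  0.13 -0.76  1.08 -0.77] w [0.23 0.25 0.39] s [0.36 0.28 0.48]
50 1.5 30 [ 0.78  0.19 -0.95  1.66 -0.95] w [0.2  0.2  0.33] s [0.29 0.31 0.4 ]
50 1 60 [ 0.98  0.2  -0.63  0.75 -0.81] w [0.22 0.33 0.4 ] s [0.36 0.33 0.48]
50 1 40 [ 0.99  0.24 -0.85  1.31 -0.9 ] w [0.18 0.28 0.34] s [0.29 0.37 0.41]
50 1 20 [ 1.    0.37 -0.96  1.62 -1.2 ] w [0.16 0.26 0.28] s [0.24 0.39 0.31]
50 0 45 [ 1.07  0.44 -0.85  1.37 -0.8 ] w [0.17 0.31 0.26] s [0.27 0.43 0.31]
50 0 30 [ 1.11  0.55 -0.9   1.53 -1.05] w [0.15 0.31 0.22] s [0.23 0.45 
[... 1190 characters left out ...]
.5 50 [ 0.91  0.35 -0.38  0.64 -1.27] w [0.31 0.4  0.41] s [0.45 0.38 0.48]
90 1.5 30 [ 0.98  0.46 -0.47  0.85 -1.43] w [0.28 0.42 0.33] s [0.42 0.44 0.4 ]
90 1 60 [ 0.99  0.38 -0.31  0.47 -1.22] w [0.29 0.45 0.42] s [0.44 0.41 0.48]
90 1 40 [ 1.08  0.49 -0.37  0.68 -1.38] w [0.26 0.47 0.34] s [0.4  0.48 0.41]
90 1 20 [ 1.12  0.62 -0.42  0.82 -1.57] w [0.24 0.49 0.26] s [0.38 0.53 0.31]
90 0 45 [ 1.16  0.64 -0.36  0.6  -1.22] w [0.23 0.52 0.26] s [0.38 0.53 0.31]
90 0 30 [ 1.2   0.75 -0.35  0.69 -1.39] w [0.21 0.54 0.2 ] s [0.36 0.58 0.24]
90 0 15 [ 1.22  0.87 -0.33  0.76 -1.57] w [0.2  0.55 0.13] s [0.34 0.61 0.17]
90 0 0 [ 1.23  1.   -0.31  0.8  -1.75] w [0.2  0.55 0.06] s [0.34 0.62 0.09]
```

The arm model fits to under 1 mm. The front-side fork works: open fingers straddle the tab, and the fork turns about the hinge as it goes. The back finger pushes and the front finger catches. Next I'll compute the moves.

```bash
cat >> h.py <<'E'
def tgt(u,z,pd,lat=0):
    p=np.radians(pd);t=-np.cos(p)*f-np.sin(p)*k;y=np.cross(t,c)
    return np.array([H[0],H[1],0])+f*u+k*z+c*lat, np.c_[c,y,t]
def rows(L):
    o=telemetry.get_obs();R0=np.array(o['tcp_rot']);x0=np.array(o['ee_pos'])
    for a in L:
        X,R=tgt(*a);s=R0.T@(X-x0)/.2;r=Ro.from_matrix(R0.T@R).as_rotvec()/(np.pi/2)
        print(a,' '.join('%.3f'%v for v in np.r_[s,r]))
E
python3 -c "
from h import *
rows([(.01,.34,88)])
rows([(.10,.36,88)])"
```

```text
(0.01, 0.34, 88) 0.390 2.183 0.259 -0.017 -0.499 -0.010
(0.1, 0.36, 88) 0.460 1.734 0.185 -0.017 -0.499 -0.010
```

```bash
python3 -m creep '0.06 0.2 0.02 0 -0.1 0;0.12 0.4 0.04 0 -0.2 0;0.17 0.6 0.06 0 -0.3 0;0.22 0.8 0.08 0 -0.4 0;0.23 0.92 0.1 0 -0.5 0;0.23 0.92 0.1 -0.017 -0.5 -0.01;0.23 0.92 0.1 -0.017 -0.5 -0.01' 0.15 | head -2; python3 -c "
from h import *
rows([(.01,.34,88)])"
```

```text
time: 2.3
ee_pos: [0.3858, 0.4205, 0.3431]
(0.01, 0.34, 88) 0.209 1.275 0.044 -0.008 0.002 -0.002
```

```bash
python3 -m creep '0.05 0.2 0 0 0 0;0.1 0.4 0.01 0 0 0;0.12 0.6 0.02 0 0 0;0.15 0.8 0.03 0 0 0;0.18 0.95 0.03 -0.008 0 0;0.19 1 0.04 -0.008 0 0;0.19 1 0.04 -0.008 0 0' | head -2
python3 - <<'E'
from h import *
rows([(.01,.34,88)])
t=cv2.cvtColor(cam('top')['pixels'],cv2.COLOR_RGB2BGR)[130:290,160:310];s=cv2.cvtColor(cam('scene')['pixels'],cv2.COLOR_RGB2BGR)[60:260,160:310]
cv2.imwrite('pics/b.png',np.hstack([cv2.resize(t,(400,427)),cv2.resize(s[:160],(400,427))]))
E
```

```text
time: 3.0
ee_pos: [0.5047, 0.2544, 0.3388]
(0.01, 0.34, 88) 0.022 0.272 0.005 0.003 0.000 -0.002
```

View pics/b.png

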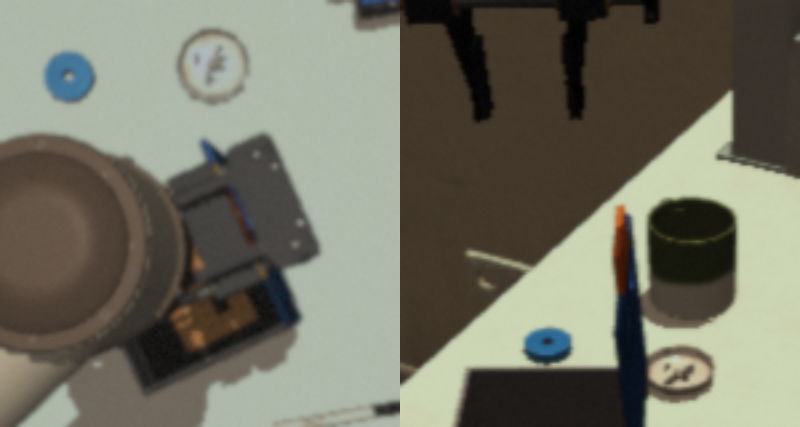

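The fork is open, level and lined up, with its midpoint (scene column 208) about 54 mm short of the lid tip at column 243. That agrees with the computed shift. I'll move over the lid, then check clearance before descending.

```bash
python3 -m creep '0.02 0.14 0 0 0 0;0.02 0.27 0 0 0 0;0.02 0.28 0 0 0 0;0.02 0.28 0 0 0 0;0.02 0.28 0.17 0 0 0;0.02 0.28 0.34 0 0 0;0.02 0.28 0.35 0 0 0;0.02 0.28 0.35 0 0 0'
python3 - <<'E'
from h import *
rows([(.01,.228,88)])
s=cv2.cvtColor(cam('scene')['pixels'],cv2.COLOR_RGB2BGR)[60:260,160:310]
cv2.imwrite('pics/c.png',cv2.resize(s,(450,600),interpolation=cv2.INTER_CUBIC))
E
```

```text
time: 3.9
ee_pos: [0.5328, 0.2039, 0.2716]
tcp_rot: [[0.904, 0.428, 0.018], [0.428, -0.903, -0.039], [-0.001, 0.043, -0.999]]
wrist_force: [0.5, 0.2, 0.2]
grip_width: 0.0499
finger_force: 0.0
(0.01, 0.228, 88) 0.002 -0.026 0.217 0.005 0.000 0.001
```

View pics/c.png

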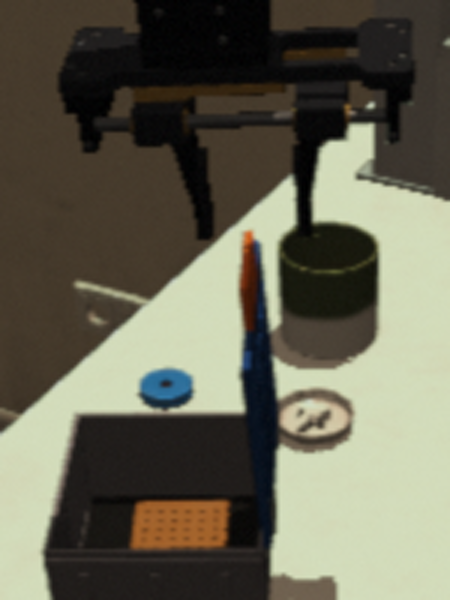

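The fingers, at (205,235) and (303,235), are centred on the lid tip at (250,235). I'll descend to straddle it.

```bash
python3 -m creep '0 0 0.1 0 0 0;0 0 0.2 0 0 0;0 -0.01 0.22 0 0 0;0 -0.01 0.22 0 0 0' | grep -v rot
python3 - <<'E'
from h import *
L=[]
for th in (84,80,76,72,69,67,66):
    a=np.radians(th);L.append((round(.149*np.cos(a)-.003*np.sin(a),4),round(.08+.149*np.sin(a)+.003*np.cos(a),4),th))
rows(L)
E
```

```text
time: 4.35
ee_pos: [0.5334, 0.2037, 0.2285]
wrist_force: [0.3, 0.4, 0.0]
grip_width: 0.0501
finger_force: 0.0
(np.float64(0.0126), np.float64(0.2285), 84) -0.001 -0.031 -0.001 -0.040 -0.001 0.000
(np.float64(0.0229), np.float64(0.2273), 80) -0.001 -0.083 0.003 -0.084 -0.001 0.000
(np.float64(0.0331), np.float64(0.2253), 76) -0.001 -0.135 0.011 -0.128 -0.001 0.000
(np.float64(0.0432), np.float64(0.2226), 72) -0.001 -0.186 0.022 -0.173 -0.001 -0.000
(np.float64(0.0506), np.float64(0.2202), 69) -0.001 -0.223 0.032 -0.206 -0.001 -0.000
(np.float64(0.0555), np.float64(0.2183), 67) -0.001 -0.248 0.041 -0.228 -0.001 -0.000
(np.float64(0.0579), np.float64(0.2173), 66) -0.001 -0.260 0.045 -0.239 -0.001 -0.000
```

```bash
python3 -m creep '0 -0.02 0 -0.02 0 0;0 -0.04 0 -0.045 0 0;0 -0.06 0.001 -0.062 0 0;0 -0.08 0.003 -0.082 0 0;0 -0.1 0.006 -0.1 0 0;0 -0.115 0.008 -0.112 0 0;0 -0.13 0.01 -0.125 0 0;0 -0.145 0.013 -0.138 0 0;0 -0.16 0.016 -0.15 0 0;0 -0.175 0.019 -0.163 0 0;0 -0.186 0.022 -0.173 0 0' | grep -v rot
cat > look.py <<'E'
import sys
from h import *
def lid():
    F=cam('scene');im=F['pixels'];hsv=cv2.cvtColor(im,cv2.COLOR_RGB2HSV)
    cv2.imwrite(f'pics/{sys.argv[1]}.png',cv2.resize(cv2.cvtColor(im,cv2.COLOR_RGB2BGR)[90:270,150:310],(533,600),interpolation=cv2.INTER_CUBIC))
lid()
E
python3 look.py d
python3 - <<'E'
from h import *
L=[]
for th in (72,70,69,68,67,66,64,62):
    a=np.radians(th);L.append((round(.149*np.cos(a)-.003*np.sin(a),4),round(.08+.149*np.sin(a)+.003*np.cos(a),4),th))
rows(L)
E
```

```text
time: 5.45
ee_pos: [0.517, 0.2367, 0.2212]
wrist_force: [-0.3, 0.4, 0.6]
grip_width: 0.0499
finger_force: 0.1
(np.float64(0.0432), np.float64(0.2226), 72) 0.004 0.004 -0.008 0.001 0.001 0.000
(np.float64(0.0481), np.float64(0.221), 70) 0.004 -0.021 -0.008 -0.021 0.001 0.000
(np.float64(0.0506), np.float64(0.2202), 69) 0.004 -0.035 -0.008 -0.032 0.001 0.000
(np.float64(0.053), np.float64(0.2193), 68) 0.004 -0.047 -0.008 -0.043 0.000 0.000
(np.float64(0.0555), np.float64(0.2183), 67) 0.004 -0.061 -0.007 -0.054 0.000 0.000
(np.float64(0.0579), np.float64(0.2173), 66) 0.004 -0.074 -0.006 -0.065 0.000 0.000
(np.float64(0.0626), np.float64(0.2152), 64) 0.004 -0.099 -0.003 -0.088 0.000 0.000
(np.float64(0.0673), np.float64(0.213), 62) 0.004 -0.125 -0.000 -0.110 0.000 0.000
```

View pics/d.png

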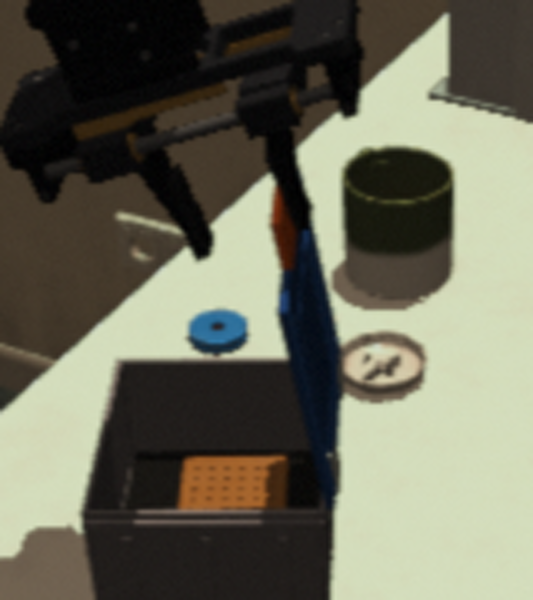

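The back finger at about (295,220) is against the lid and has begun to tilt it forward. I'll continue slowly past the tipping angle, then hold for the catch.

```bash
python3 -m creep '0 -0.012 -0.003 -0.01 0 0;0 -0.025 -0.005 -0.021 0 0;0 -0.036 -0.005 -0.032 0 0;0 -0.047 -0.005 -0.043 0 0;0 -0.061 -0.005 -0.054 0 0;0 -0.074 -0.004 -0.065 0 0;0 -0.086 -0.003 -0.077 0 0;0 -0.099 -0.002 -0.088 0 0;0 -0.099 -0.002 -0.088 0 0;0 -0.099 -0.002 -0.088 0 0;0 -0.099 -0.002 -0.088 0 0;0 -0.099 -0.002 -0.088 0 0' | grep -v rot;python3 look.py e
```

```text
time: 6.7
ee_pos: [0.5091, 0.2535, 0.2158]
wrist_force: [0.8, -0.4, -0.2]
grip_width: 0.0499
finger_force: 0.0
```

View pics/e.png

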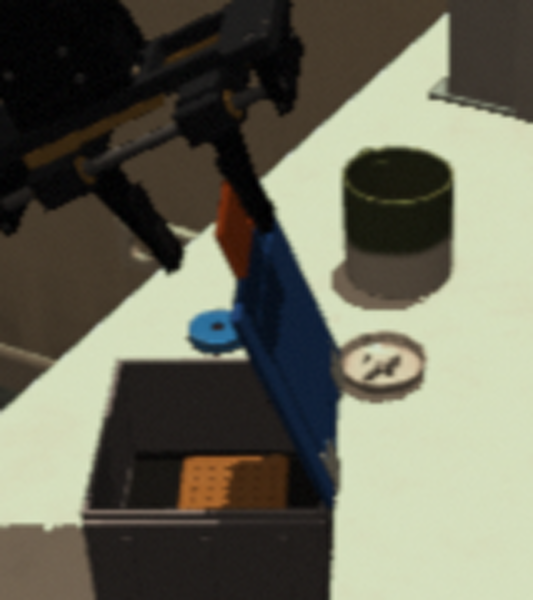

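The lid has tipped to about 65° and is leaving the back finger, with the front finger waiting at (175,265). I'll hold for the catch.

```bash
python3 -m creep '0 0 0 0 0 0;0 0 0 0 0 0;0 0 0 0 0 0;0 0 0 0 0 0;0 0 0 0 0 0;0 0 0 0 0 0;0 0 0 0 0 0;0 0 0 0 0 0' | grep -v rot;python3 look.py g;python3 - <<'E'
from h import *
# late path: contact of tab underside edge on front finger inner face
L=[]
for th in (56,48,40,32,24,20,16,12,8.5):
    a=np.radians(th);L.append((round(.149*np.cos(a)-.003*np.sin(a),4),round(.08+.149*np.sin(a)+.003*np.cos(a),4),th))
rows(L)
E
```

```text
time: 7.55
ee_pos: [0.509, 0.2537, 0.2155]
wrist_force: [0.3, 1.3, -0.4]
grip_width: 0.0501
finger_force: 0.2
(np.float64(0.0808), np.float64(0.2052), 56) 0.003 -0.108 0.005 -0.090 0.000 -0.000
(np.float64(0.0975), np.float64(0.1927), 48) 0.003 -0.210 0.025 -0.179 0.000 -0.000
(np.float64(0.1122), np.float64(0.1781), 40) 0.003 -0.308 0.058 -0.268 0.000 -0.000
(np.float64(0.1248), np.float64(0.1615), 32) 0.003 -0.401 0.106 -0.356 0.000 -0.000
(np.float64(0.1349), np.float64(0.1433), 24) 0.003 -0.486 0.165 -0.445 0.000 -0.000
(np.float64(0.139), np.float64(0.1338), 20) 0.003 -0.525 0.199 -0.490 0.000 -0.000
(np.float64(0.1424), np.float64(0.124), 16) 0.003 -0.562 0.236 -0.534 0.000 -0.000
(np.float64(0.1451), np.float64(0.1139), 12) 0.003 -0.596 0.275 -0.579 0.000 -0.000
(np.float64(0.1469), np.float64(0.105), 8.5) 0.003 -0.624 0.311 -0.618 0.000 -0.000
```

View pics/g.png

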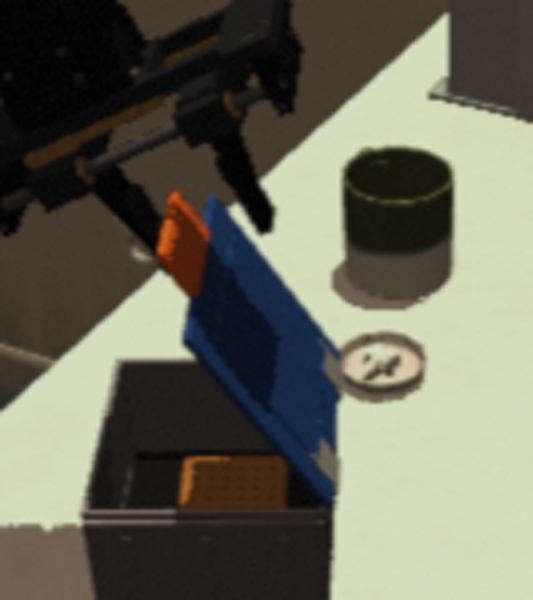

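Caught: the tab rests on the front finger at about (160,240), with the lid at about 55° and 1.3 N at the wrist. Now I'll lower it.

```bash
cat >> h.py <<'E'
def low(ths,s=.020):
    L=[]
    for d in ths:
        a=np.radians(d);pd=25+.7*max(d,0);p=np.radians(pd)
        L.append((round(.17*np.cos(a)-.025*np.sin(p)-s*np.cos(p),4),round(.08+.17*np.sin(a)+.025*np.cos(p)-s*np.sin(p),4),round(pd,2)))
    rows(L)
E
python3 -c "
from h import *
low([54,51.5,49,46.5,44,41.5,39,36.5,34,32,30])"
```

```text
(np.float64(0.0685), np.float64(0.2112), 62.8) 0.003 -0.039 0.005 -0.014 0.000 -0.000
(np.float64(0.0743), np.float64(0.2076), 61.05) 0.003 -0.073 0.009 -0.034 0.000 -0.000
(np.float64(0.0798), np.float64(0.2039), 59.3) 0.003 -0.106 0.013 -0.053 0.000 -0.000
(np.float64(0.0852), np.float64(0.1999), 57.55) 0.003 -0.139 0.019 -0.073 0.000 -0.000
(np.float64(0.0904), np.float64(0.1956), 55.8) 0.003 -0.172 0.027 -0.092 0.000 -0.000
(np.float64(0.0953), np.float64(0.1911), 54.05) 0.003 -0.204 0.037 -0.111 0.000 -0.000
(np.float64(0.1001), np.float64(0.1864), 52.3) 0.003 -0.235 0.048 -0.131 0.000 -0.000
(np.float64(0.1046), np.float64(0.1816), 50.55) 0.003 -0.266 0.059 -0.150 0.000 -0.000
(np.float64(0.109), np.float64(0.1765), 48.8) 0.003 -0.297 0.073 -0.170 0.000 -0.000
(np.float64(0.1122), np.float64(0.1723), 47.4) 0.003 -0.321 0.084 -0.185 0.000 -0.000
(np.float64(0.1153), np.float64(0.168), 46.0) 0.003 -0.344 0.097 -0.201 0.000 -0.000
```

```bash
python3 -m creep '0 -0.02 0.003 -0.007 0 0;0 -0.04 0.005 -0.015 0 0;0 -0.073 0.009 -0.034 0 0;0 -0.106 0.013 -0.053 0 0;0 -0.139 0.019 -0.073 0 0;0 -0.172 0.027 -0.092 0 0;0 -0.204 0.037 -0.111 0 0;0 -0.235 0.048 -0.131 0 0;0 -0.266 0.06 -0.15 0 0;0 -0.297 0.073 -0.17 0 0;0 -0.321 0.085 -0.185 0 0;0 -0.344 0.097 -0.2 0 0' | grep -v rot;python3 look.py i; python3 -c "
from h import *
low([30,28,26,24,22,20,18,16,14,12,10,8])"
```

```text
time: 8.8
ee_pos: [0.4861, 0.3022, 0.1675]
wrist_force: [-0.6, -0.6, -0.5]
grip_width: 0.0501
finger_force: 0.3
(np.float64(0.1153), np.float64(0.168), 46.0) 0.004 0.008 -0.003 0.001 0.001 0.001
(np.float64(0.1183), np.float64(0.1636), 44.6) 0.004 -0.018 0.002 -0.014 0.000 0.001
(np.float64(0.1211), np.float64(0.1591), 43.2) 0.004 -0.043 0.008 -0.030 0.000 0.001
(np.float64(0.1237), np.float64(0.1545), 41.8) 0.004 -0.069 0.016 -0.045 0.000 0.001
(np.float64(0.1262), np.float64(0.1498), 40.4) 0.004 -0.094 0.024 -0.061 0.000 0.001
(np.float64(0.1285), np.float64(0.145), 39.0) 0.004 -0.119 0.033 -0.076 0.000 0.001
(np.float64(0.1306), np.float64(0.1401), 37.6) 0.004 -0.144 0.044 -0.092 0.000 0.001
(np.float64(0.1325), np.float64(0.1352), 36.2) 0.004 -0.168 0.055 -0.108 0.000 0.001
(np.float64(0.1343), np.float64(0.1302), 34.8) 0.004 -0.191 0.066 -0.123 0.000 0.001
(np.float64(0.1358), np.float64(0.1252), 33.4) 0.004 -0.214 0.079 -0.139 0.000 0.001
(np.float64(0.1372), np.float64(0.1201), 32.0) 0.004 -0.237 0.092 -0.154 0.000 0.001
(np.float64(0.1384), np.float64(0.115), 30.6) 0.004 -0.259 0.107 -0.170 0.000 0.001
```

View pics/i.png

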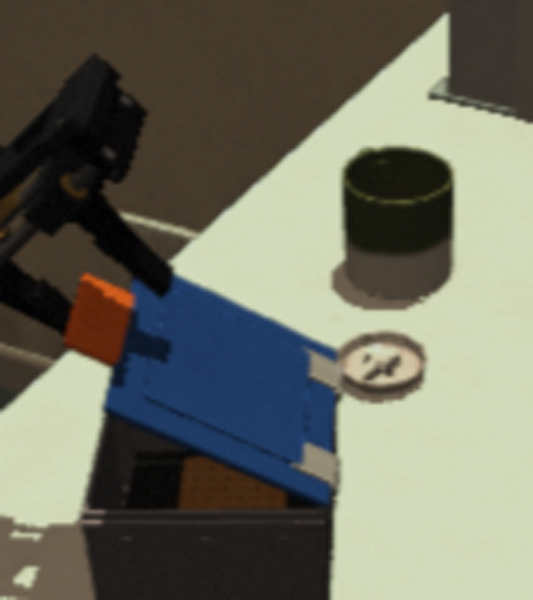

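The lid is at about 30°, with the tab (100,320) riding on the front finger and the back finger clear above the panel. I'll keep lowering.

```bash
python3 -m creep '0 0 0 0 0 0;0 -0.018 0.002 -0.014 0 0;0 -0.043 0.008 -0.03 0 0;0 -0.069 0.016 -0.045 0 0;0 -0.094 0.024 -0.06 0 0;0 -0.119 0.033 -0.076 0 0;0 -0.144 0.044 -0.092 0 0;0 -0.168 0.055 -0.108 0 0;0 -0.191 0.066 -0.123 0 0;0 -0.214 0.079 -0.139 0 0;0 -0.237 0.092 -0.154 0 0;0 -0.259 0.107 -0.17 0 0' | grep -v rot; python3 -c "
from h import *
low([8,6.5,5,3.5,2.5,1.5,.7,0,-.7,-1.5,-2.3])
F=cam('scene');im=F['pixels'];h=cv2.cvtColor(im,cv2.COLOR_RGB2HSV);m=cv2.inRange(h,(3,150,120),(18,255,255))[150:270,150:240]
n,l,st,ce=cv2.connectedComponentsWithStats(m);print(st[1:][st[1:,4]>20],)"
```

```text
time: 10.05
ee_pos: [0.4766, 0.3224, 0.1163]
wrist_force: [-1.0, 1.2, 0.0]
grip_width: 0.0499
finger_force: 0.5
(np.float64(0.1384), np.float64(0.115), 30.6) 0.003 -0.007 0.001 -0.001 0.000 -0.000
(np.float64(0.1392), np.float64(0.1111), 29.55) 0.003 -0.026 0.007 -0.012 0.000 -0.000
(np.float64(0.1398), np.float64(0.1072), 28.5) 0.003 -0.044 0.015 -0.024 0.000 -0.000
(np.float64(0.1404), np.float64(0.1033), 27.45) 0.003 -0.062 0.022 -0.036 0.000 -0.000
(np.float64(0.1407), np.float64(0.1007), 26.75) 0.003 -0.074 0.027 -0.043 0.000 -0.000
(np.float64(0.141), np.float64(0.0981), 26.05) 0.003 -0.086 0.033 -0.051 0.000 -0.000
(np.float64(0.1412), np.float64(0.096), 25.49) 0.003 -0.096 0.037 -0.057 0.000 -0.000
(np.float64(0.1413), np.float64(0.0942), 25.0) 0.003 -0.104 0.041 -0.063 0.000 -0.000
(np.float64(0.1413), np.float64(0.0921), 25.0) 0.003 -0.113 0.047 -0.063 0.000 -0.000
(np.float64(0.1413), np.float64(0.0898), 25.0) 0.003 -0.123 0.053 -0.063 0.000 -0.000
(np.float64(0.1412), np.float64(0.0874), 25.0) 0.003 -0.133 0.059 -0.063 0.000 -0.000
[[ 16  46  17  12 146]
 [ 14  62  16   8  93]]
```

```bash
python3 -m creep '0 -0.012 0.003 -0.006 0 0;0 -0.026 0.007 -0.012 0 0;0 -0.044 0.014 -0.024 0 0;0 -0.062 0.022 -0.036 0 0;0 -0.074 0.027 -0.043 0 0;0 -0.086 0.033 -0.051 0 0;0 -0.096 0.037 -0.057 0 0;0 -0.104 0.041 -0.063 0 0;0 -0.109 0.044 -0.063 0 0;0 -0.115 0.048 -0.063 0 0;0 -0.123 0.053 -0.063 0 0;0 -0.133 0.059 -0.063 0 0' | grep -v rot; python3 look.py j; python3 -c "
from h import *
rows([(.1412,.085,25),(.1412,.082,25),(.17,.083,25),(.20,.083,25),(.25,.085,25),(.30,.15,25)])"
```

```text
time: 11.3
ee_pos: [0.4753, 0.3255, 0.0881]
wrist_force: [0.0, 0.3, 0.3]
grip_width: 0.0499
finger_force: 0.0
(0.1412, 0.085, 25) 0.003 -0.012 0.005 -0.001 0.000 -0.000
(0.1412, 0.082, 25) 0.003 -0.026 0.012 -0.001 0.000 -0.000
(0.17, 0.083, 25) 0.003 -0.082 -0.121 -0.001 0.000 -0.000
(0.2, 0.083, 25) 0.003 -0.146 -0.257 -0.001 0.000 -0.000
(0.25, 0.085, 25) 0.003 -0.243 -0.487 -0.001 0.000 -0.000
(0.3, 0.15, 25) 0.003 -0.055 -0.851 -0.001 0.000 -0.000
```

View pics/j.png

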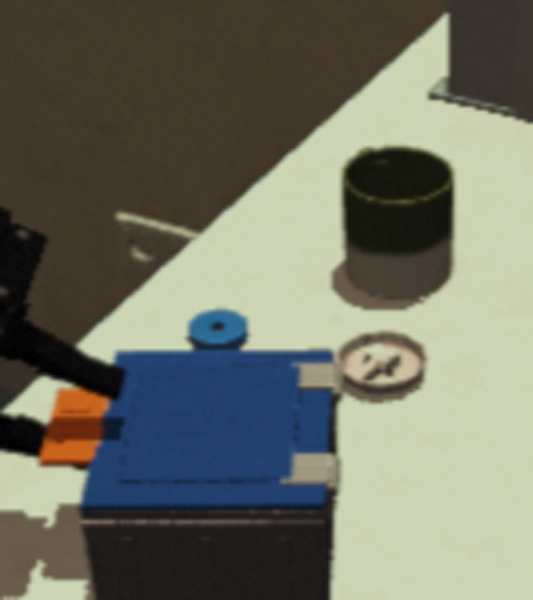

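The lid lies flat on the rim and the finger is unloaded at 0 N. I'll retreat horizontally towards the front, then go up.

```bash
python3 -m creep '0 -0.008 0.004 0 0 0;0 -0.015 0.007 0 0 0;0 -0.04 -0.045 0 0 0;0 -0.075 -0.12 0 0 0;0 -0.11 -0.19 0 0 0;0 -0.14 -0.257 0 0 0;0 -0.19 -0.37 0 0 0;0 -0.24 -0.487 0 0 0;0 -0.15 -0.65 0 0 0;0 -0.055 -0.85 0 0 0;0 -0.055 -0.85 0 0 0;0 -0.055 -0.85 0 0 0'|grep -v rot
python3 - <<'E'
from h import *
s,t=cam('scene'),cam('top')
for n,F in(('s',s),('t',t)):
    im=cv2.cvtColor(F['pixels'],cv2.COLOR_RGB2BGR);old=cv2.imread('pics/scene0.png' if n=='s' else 'pics/top0.png')
    d=(cv2.absdiff(im,old).max(2)>60).astype(np.uint8);k_,l,st,ce=cv2.connectedComponentsWithStats(d)
    print(n,[list(map(int,x)) for x in st[1:] if x[4]>12])
h=cv2.cvtColor(s['pixels'],cv2.COLOR_RGB2HSV);m=cv2.inRange(h,(3,150,120),(18,255,255));m[:,:150]=0;m[:,240:]=0;m[:180]=0;m[250:]=0
q=cv2.boxPoints(cv2.minAreaRect(cv2.findNonZero(m)));print(q)
for p in q:print(((onz(s,p,.086)-H)@f).round(3),((onz(s,p,.086)-H)@c).round(3))
E
```

```text
time: 12.55
ee_pos: [0.4067, 0.47, 0.1502]
wrist_force: [-0.1, -0.6, -0.9]
grip_width: 0.05
finger_force: 0.0
s [[32, 120, 41, 41, 1044], [162, 137, 91, 127, 4349], [6, 178, 58, 23, 504], [72, 194, 21, 12, 149], [100, 255, 5, 5, 14], [232, 277, 11, 6, 40]]
t [[187, 183, 86, 91, 4021], [181, 233, 29, 37, 498], [262, 258, 7, 8, 27], [33, 300, 12, 23, 113], [11, 317, 14, 8, 44], [0, 334, 5, 15, 46], [0, 364, 11, 27, 168], [0, 393, 22, 27, 370]]
[[161.78088 227.94943]
 [167.39325 203.62921]
 [182.4382  207.10114]
 [176.82584 231.42136]]
0.174 -0.034
0.178 0.045
0.145 0.033
0.143 -0.044
```

```bash
python3 -m creep '0 0 0 0 0 0;0 0 0 0 0 0;0 0 0 0 0 0'|head -1; python3 -c "
from workcell import ctrl;print(ctrl.hand_in())"
```

```text
time: 12.95
the job is handed in; nothing more can be done
None
```

The lid was pushed over, caught on the front finger at about 55°, lowered on it until shut, and the hand taken clear with nothing else seen to move; handed in at about 13 s (no verdict shown).

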